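Take the master corner's angle with a locking bevel and set the stage fence to it

ROBOT

A 6-joint arm with a two-finger parallel gripper is mounted at the origin on the work surface. World frame = base frame: x ahead of the robot, y to its left, z up, the work surface at z = 0. Lengths are in m, angles in rad, forces in N, time in s.
With the tool pointing down it reaches from about 0.275 to 0.75 m from the base axis. Payload 10.2 kg.
Tool frame: the origin (TCP) lies midway between the tips of the shut fingers; the grasp point (between the pads) lies 19 mm behind it (env.hold_point_z is the distance from the TCP to the grasp point, in m); z points along the fingers, y is the line along which they close (so a half turn about z gives the same grasp; the last joint's range is limited). The gripper opens to 85 mm and grips with 20 to 120 N. Pads are 22 mm wide; open, the fingers measure 114 mm over their backs; the gripper's body (76 mm by 85 mm) begins 54 mm behind the grasp point. The pads swing forward as they close: fully open they stand 13 mm farther back than shut.
Start: joints at [-1.531, 0.313, 1.498, -0, 1.331, -0.223], TCP at [0.136, -0.507, 0.231] pointing down, gripper open.
Joint ranges: [-2.94, 2.94], [-0.97, 2.17], [0.19, 2.56], [-1.23, 4.37], [0.02, 3.11], [-2.88, 2.88]. Speed limits (rad/s): [2.39, 2.39, 3.01, 3.14, 3.14, 3.14].

INTERFACE

Orientations are given as a unit quaternion [x, y, z, w].
In Python, from bench import env, kinematics, monitor, eyes, job gives the robot as it stands. The module is installed in compiled form; this text tells all that it offers. Calls block until the motion is done:
- env.reach(position, orientation): joint-space move of the TCP to a pose.
- env.movel(position, velocity=0.15, frame=None, guard=None): straight line of the TCP; frame=None keeps the orientation; velocity is the mean speed in m/s. With guard (N) it stops when the force on the tool has changed by that much, and returns True; else False.
- env.set_joints(angles): joint-space move.
- env.release() and env.close_gripper(effort=None): open the fingers fully, or close them until they stop; effort is the grip in N (None keeps the last).
- env.hold(seconds).
- kinematics.ik(position, orientation): joint angles nearest the present ones, or None.
- monitor.sense(): the state.
- eyes.grab_frame(name): name is "side" or "top" or "wrist"; returns a dict with "frame" (400x640x3 uint8, red, green, blue), "mtx" (3x3 intrinsics, pixels), "view" (4x4, takes a point from world to camera coordinates). Camera axes: x right, y down, z forward; pixel columns grow to the right and rows downward; lengths in m; the calibration is good to about 2 mm. The wrist camera is an equidistant fisheye: a pixel r from the principal point sees the ray r / f radians off the axis. A picture is of the moment at which its call begins. There is no depth.
A pose or a line that the arm cannot do raises env.MotionError and nothing moves.
- job.hand_in(): hands the job in; it is judged then, once.
The state is a dict: "clock": time; "joints": joint angles; "qvel": joint speeds; "joint_efforts": joint torques, N m; "position": TCP position; "ee_rot": TCP orientation; "contact_force": force on the tool from outside, world axes, zero at the start; "ft_torque": the same for the moment, N m; "finger_gap": opening from 0.0 (shut) to 1.0 (fully open); "gripper_force": force on a finger pad.
Only numpy, scipy, OpenCV 4.12 (cv2) and the standard library are available. Lean on these libraries where they do the work, as an engineer would, in place of code of your own. Each camera call takes 0.05 s, during which the arm holds its last target. There are 200 camera calls.

TASK

On the optical breadboard, slide the bevel along the master corner's ledge and press it gently home so that its sprung blade lies flush on the cheek, and swing its lock lever fully over while it sits there. Then carry the locked bevel to the specimen stage and slide it along that ledge fully home, so that the blade pushes the swinging fence to the same angle. Set the fence only with the bevel, never push hard, leave the other things alone, and leave the locked bevel sitting home on the stage, let go.

Things in the scene. Friction and masses are not known exactly. Their poses are not given: they have to be found in the camera images.
- board: dark optical breadboard lying on the bench, fixed, 440 (x) x 820 (y) x 12 mm; origin: centre of its underside, so its top is 12 mm above the origin. Ledges of corner and stage run along its x axis
- bevel: loose bevel gauge, 0.7 kg. Origin: hub axis, underside. Steel stock x -135 to -8, y -12 to 12, z 0 to 14 mm, +x out of the nose, which is a round hub of radius 12, 13 high. Wooden grip block 44 (x) x 20 (y) mm centred at x -85, z 14 to 48: grasp it across y from above, fingertips above z 16 to clear the 13 mm high ledges. Edge y = -12 goes against a ledge, underside flat on the board
- blade (a joint): angle of the bevel's blade in rad, measured from the stock (0 = folded back along the stock, 1.57 = square to it, pointing to bevel +y). A weak spring (about 0.025 N m) opens it up to its stop at 1.95 while it is not locked
- blade_tip (a point): outer end of the blade's flat face, 110 mm from the hub axis along the blade and 12 mm to its outer side (tangent to the hub), 7.5 mm up. Local x points out along the blade, local -y is the outward normal of the flat face. Blade 9 mm thick, z = 3 to 12 mm. A flat clamping disc of radius 24, z = 15 to 21, sits over the hub
- lock (a joint): lock lever, rad: 0 = free (lever points to the bevel's +y side, 1.4 rad from the nose direction); grows clockwise from above; 1.45 = stop, locked (lever along the stock, post beside the hub). Axis: vertical, at bevel x -48, y 0 mm. It screws a strap down on the blade's disc and holds the blade firmly in its last 0.3 rad. The post needs a push of 1 to 4 N, then meets the stop
- lock_post (a point): top centre of the upright round post at the lever's end: diameter 11 mm, from 33 to 58 mm above the bevel's underside, 36 mm from the lever's axis. The lever arm below it is 12 mm wide, z = 27 to 33
- corner: ledge of the master corner, fixed aluminium bar 164 x 14 x 13 mm high. Origin on the board top where the hub axis of a bevel that is fully home comes to lie. The ledge's face is the plane y = -12 mm, from x = -140 to 24 mm; the bevel lies on its +y side with its nose to +x, and slides home along +x
- cheek: the master corner's other side: fixed steel bar 101 x 14 x 13 mm high set at the angle to be copied (77 to 106 degrees from the stock). Same origin as the corner. Local x points out along the cheek; its face is the plane local y = -12 mm from x = -6 to 95 mm. A bevel that is home touches it with the hub and along the blade
- stage: ledge of the specimen stage, fixed, the same bar as the corner's and the same axes; origin where the hub axis of a bevel that is fully home comes to lie. An end stop (12 x 15 x 13 mm) with its face at x = 12 mm meets the hub. It carries the fence
- fence (a joint): angle of the stage's swinging fence in rad, measured as for the blade, about a vertical axis through the stage's origin; starts at 1.05 to 1.2, leaning over the ledge. Stiff: it takes 0.12 N m to turn and stays where it is left
- fence_tip (a point): outer end of the fence's face: the black bar is 8 mm thick, 13 mm high, its face is the plane local y = -12 mm, from 22 to 95 mm out from the pivot. Local x points out along the fence
- dish: pale shallow round dish, 70 mm across, 14 mm high, bystander; origin under its centre
- jar: amber glass jar, 44 mm across, 60 mm high, bystander; origin under its centre
- eyepiece: black microscope eyepiece standing upright, 34 mm across, 56 mm high, bystander; origin under its centre

How it is judged:
On the way, in this order (a step that is already met when the one before it is completed fails the run):
1. the bevel is pressed home in the master corner (within 3 mm, not raised 6 mm, stock along the ledge within 2 degrees, over 2 N on the cheek), its blade flush on the cheek within 1.5 degrees (horizontal distance between bevel and corner below 0.003 m and angle between the x axis of bevel and the x axis of corner, either way round below 0.035 rad and angle between the x axis of blade_tip and the x axis of cheek, either way round below 0.026 rad and contact force between bevel and cheek above 2 N and z of bevel in the frame of corner below 0.006 m), for 0.2 s.
2. the lever is swung over past 1.2 rad with the bevel still home and its blade flush in the master corner (value of joint lock above 1.2 rad and distance between bevel and corner below 0.005 m and angle between the x axis of blade_tip and the x axis of cheek, either way round below 0.035 rad), for 0.2 s.
At the end, for the whole second after the job is handed in: the fence stands at the cheek's angle within 2 degrees; the bevel, still locked (lever past 1.2 rad), lies at rest home on the stage, hub axis within 5 mm of home and stock along the ledge within 3 degrees (value of joint lock above 1.2 rad and distance between bevel and stage below 0.005 m and angle between the x axis of bevel and the x axis of stage, either way round below 0.05 rad and angle between the x axis of fence_tip and the x axis of cheek, either way round below 0.035 rad and linear speed of bevel below 0.01 m/s and velocity of joint fence below 0.05 rad/s); the robot touches nothing.
It fails at once if the bevel presses on the corner, cheek or stage with more than 22 N (contact force between bevel and cheek above 22 N or contact force between bevel and corner above 22 N or contact force between bevel and stage above 22 N).
It fails at once if the robot itself pushes the stage or its fence (contact force between any of the arm, the fingers and stage above 1 N).
It fails at once if a bystander is moved by more than 20 mm (distance of any of dish, jar, eyepiece from where it was at the start of the episode above 0.02 m).
It also fails if it takes over 72 s, if anything falls off the work surface, if the arm or the gripper's body presses on something with over 40 N, if the wrist force passes 120 N, or if a joint passes its speed limit or range.

## Working session

There is one attempt and no reset: what is moved stays moved. The work goes in short steps, each a Python script; the robot and the scene stay as the last script left them, time stands still between calls to the robot, and variables do not carry over. Pictures are saved under pics/ and viewed, at most 14 in all, crops included, and the job is handed in when it is done.

```bash
mkdir -p pics; python3 - <<'E'
from bench import env, kinematics, monitor, eyes, job
import cv2,numpy as np,pickle
d={}
for n in ("top","side","wrist"):
    f=eyes.grab_frame(n); d[n]=f
    cv2.imwrite(f"pics/{n}0.png",f["frame"][...,::-1])
    print(n,np.round(f["mtx"],1).tolist(),np.round(f["view"],4).tolist())
pickle.dump(d,open("d0.pkl","wb"))
s=monitor.sense();print(s["clock"],s["position"],s["ee_rot"],s["contact_force"],s["finger_gap"],env.hold_point_z)
E
```

```text
top [[414.5, 0.0, 318.7], [0.0, 414.5, 202.8], [0.0, 0.0, 1.0]] [[0.0104, -0.9999, -0.0023, -0.0081], [-0.992, -0.0101, -0.1255, 0.6215], [0.1254, 0.0036, -0.9921, 0.8943], [0.0, 0.0, 0.0, 1.0]]
side [[362.9, 0.0, 323.3], [0.0, 362.9, 198.0], [0.0, 0.0, 1.0]] [[0.8757, -0.4827, 0.0084, -0.5638], [-0.3114, -0.5781, -0.7543, 0.2374], [0.369, 0.6579, -0.6565, 0.5062], [0.0, 0.0, 0.0, 1.0]]
wrist [[309.7, 0.0, 324.4], [0.0, 309.7, 199.1], [0.0, 0.0, 1.0]] [[0.2594, -0.9658, -0.001, -0.524], [-0.9236, -0.2483, 0.2922, -0.039], [-0.2824, -0.0749, -0.9564, 0.3796], [0.0, 0.0, 0.0, 1.0]]
0.15 [ 0.1363495  -0.5068018   0.23087699] [ 9.91382847e-01  1.30995556e-01  4.10725468e-05 -4.62448952e-04] [-0.03440629 -0.49034177  0.21118069] 0.9987311667353339 0.0187
```

View pics/top0.png

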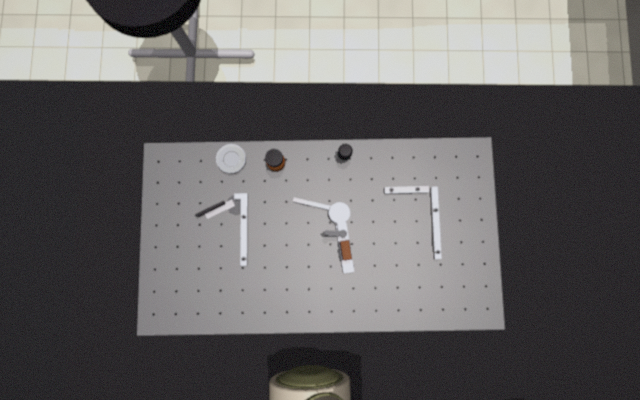

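View pics/side0.png

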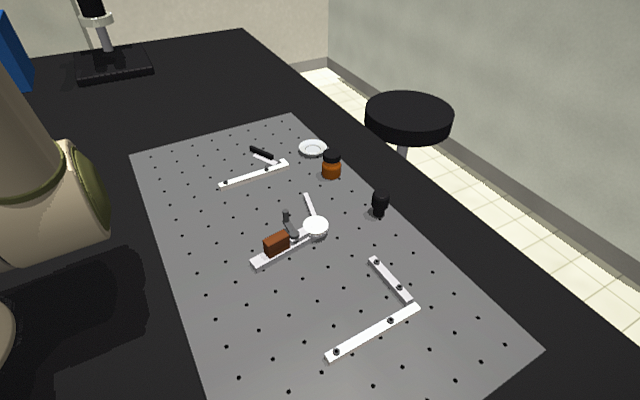

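The top view shows the corner on the right (ledge (434,187)–(438,258), cheek to (386,190)). The stage is on the left (ledge x≈243, fence (197,214)–(225,203)). The bevel is in the middle, with its hub at (339,212), grip at (346,250) and post near (325,234). All the noses point up (+x world). The side view agrees.

```bash
cat > h.py <<'E'
from bench import env, kinematics, monitor, eyes, job
import cv2, numpy as np, pickle
from scipy.spatial.transform import Rotation as R
def cast(f,uv,z):
    "pixels -> points on the plane at world height z"
    K,V=f["mtx"],f["view"]; uv=np.atleast_2d(np.asarray(uv,float))
    n=(uv-K[:2,2])/[K[0,0],K[1,1]]
    if f.get("fish"):
        r=np.linalg.norm(n,axis=1,keepdims=True)+1e-9
        d=np.hstack([n/r*np.sin(r),np.cos(r)])
    else: d=np.hstack([n,np.ones((len(n),1))])
    d=d@V[:3,:3]; c=-V[:3,:3].T@V[:3,3]
    return (c+d*((z-c[2])/d[:,2])[:,None])[:,:2]
def grab(n,save=None):
    f=eyes.grab_frame(n); f["fish"]=n=="wrist"
    if save: cv2.imwrite(f"pics/{save}.png",f["frame"][...,::-1])
    return f
def quat(yaw):
    "tool down, tool y axis along world direction yaw+90deg"
    return (R.from_euler("z",yaw)*R.from_quat([1,0,0,0])).as_quat()
def blobs(m,amin=15):
    n,l,s,c=cv2.connectedComponentsWithStats(m.astype(np.uint8))
    return [(np.argwhere(l==i)[:,::-1],s[i],c[i]) for i in range(1,n) if s[i,4]>=amin]
E
python3 - <<'E'
from h import *
f=pickle.load(open("d0.pkl","rb"))["top"]; im=f["frame"].astype(int)
r,g,b=im[...,0],im[...,1],im[...,2]
Y,X=np.mgrid[:400,:640]; roi=(Y>140)&(Y<332)&(X>142)&(X<500)
for nm,m,z in (("white",roi&(im.min(2)>165),.025),("brown",roi&(r-b>45),.060),("dark",roi&(im.max(2)<55),.025)):
    for p,s,c in blobs(m,25):
        q=cast(f,p,z); w=cv2.minAreaRect(q.astype(np.float32)*1000)
        bx=cv2.boxPoints(w); k=np.argmax([np.linalg.norm(bx[1]-bx[0]),np.linalg.norm(bx[2]-bx[1])]); e=bx[k+1]-bx[k]
        print(nm,s[:5],np.round(c),"c",np.round(w[0]),"size",np.round(w[1]),"ang",round(np.degrees(np.arctan2(e[1],e[0]))%180,1))
gray=im.mean(2)
# board edges: front (row~335) and back (row~140), rows of steepest change
for lo,hi,sg in ((130,150,1),(325,342,-1)):
    cols=np.arange(160,480,4); d=sg*np.diff(gray[lo:hi][:,cols],axis=0)
    d=np.clip(d,0,None); rows=lo+.5+(d*np.arange(len(d))[:,None]).sum(0)/d.sum(0)
    q=cast(f,np.c_[cols,rows],.012); vx,vy,x0,y0=cv2.fitLine(q.astype(np.float32),cv2.DIST_HUBER,0,.001,.001).ravel()
    print("edge",x0,y0,"dir deg",np.degrees(np.arctan2(vx,-vy) if vy<0 else np.arctan2(-vx,vy)))
E
```

```text
white [216 144  29  29 660] [230. 158.] c [726. 205.] size [67. 65.] ang 1.9
white [  279   179   157   143 14630] [359. 250.] c [526. -87.] size [322. 344.] ang 96.4
white [383 181  47  13 346] [406. 188.] c [ 663. -202.] size [ 28. 105.] ang 92.0
white [431 186  13  74 533] [437. 223.] c [ 582. -270.] size [167.  19.] ang 2.6
white [234 193  14  73 511] [243. 226.] c [563. 175.] size [164.  30.] ang 1.8
white [206 200  28  19 171] [221. 209.] c [607. 225.] size [17. 70.] ang 117.6
brown [269 158  16  13  60] [278. 166.] c [702.  90.] size [17. 38.] ang 121.0
brown [341 241  10  19 151] [346. 250.] c [517. -61.] size [39. 18.] ang 8.3
dark [143 141  34   2  35] [159. 141.] c [764. 371.] size [ 2. 77.] ang 90.6
dark [493 141   7  93 372] [497. 174.] c [ 666. -408.] size [ 14. 214.] ang 177.5
dark [338 150  13  10  60] [343. 156.] c [735. -58.] size [29. 19.] ang 74.9
dark [467 331  33   1  33] [483. 331.] c [ 343. -366.] size [ 0. 70.] ang 90.6
edge 0.77676684 -0.022914253 dir deg 1.4062309
edge 0.3333186 -0.003062502 dir deg 1.393998
```

View pics/wrist0.png

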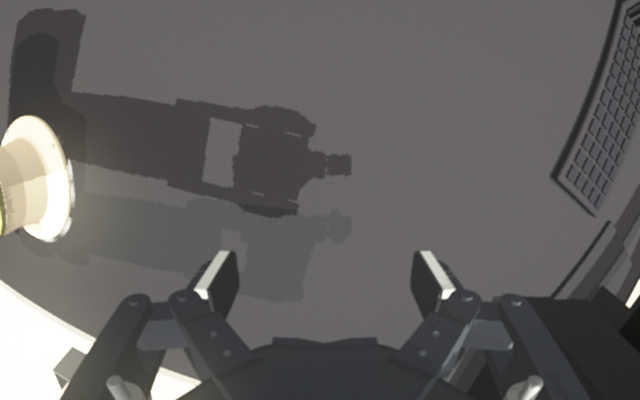

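The wrist view shows only the bench beside the board. The coarse poses are good enough, so next I take close wrist looks at the corner, stage and bevel.

```bash
python3 - <<'E'
from h import *
yaw=np.radians(1.4); d={}
for n,p,y in (("corner",(.58,-.21,.20),yaw),("stage",(.58,.19,.20),yaw),("bevel",(.517,-.058,.20),np.radians(8.3))):
    env.reach(p,quat(y)); env.hold(.2); d[n]=grab("wrist","w_"+n)
pickle.dump(d,open("d1.pkl","wb"))
s=monitor.sense();print(s["clock"],s["position"],s["contact_force"])
cv2.imwrite("pics/mosaic.png",cv2.resize(np.vstack([d[k]["frame"][...,::-1] for k in ("corner","stage")]),(480,600)))
E
```

```text
5.3167 [ 0.51725184 -0.05726439  0.19992221] [-0.33220301  0.18308931 -0.03133151]
```

View pics/mosaic.png

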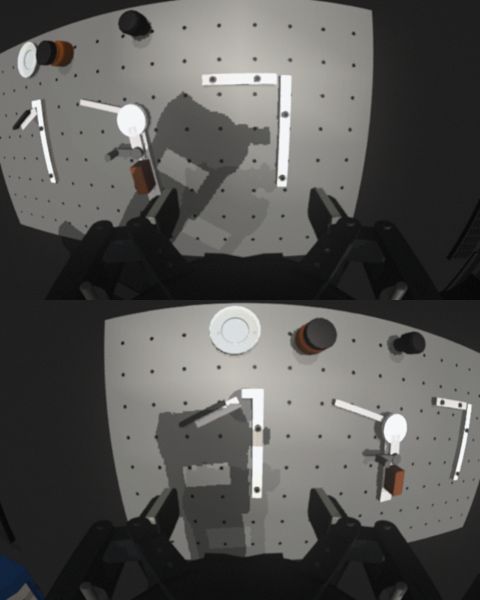

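View pics/w_bevel.png

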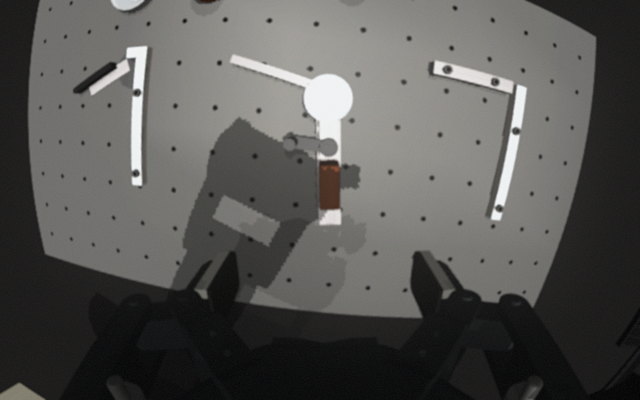

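The wrist views show the corner with ledge and cheek at right. The stage has its end stop and the black fence bar, and its ledge is partly in shadow. In the bevel view the hub disc is at (328,98), the post at (290,143), the grip at (330,186) and the blade tip at (233,58). Next I measure these.

```bash
python3 - <<'E'
from h import *
d=pickle.load(open("d1.pkl","rb"))
def rep(nm,q):
    w=cv2.minAreaRect((q*1000).astype(np.float32)); bx=cv2.boxPoints(w)
    print(nm,"c",np.round(w[0],1),"size",np.round(w[1],1),"box",np.round(bx).tolist(),"fit",np.round(np.degrees(np.arctan2(*cv2.fitLine((q*1000).astype(np.float32),cv2.DIST_L1,0,.1,.001).ravel()[1::-1])),2))
for n in ("corner","stage","bevel"):
    f=d[n]; im=f["frame"].astype(int); V=f["view"]
    print("==",n,"cam",np.round(-V[:3,:3].T@V[:3,3],3))
    loc=cv2.blur(f["frame"].mean(2).astype(np.float32),(61,61))
    mn=im.min(2); m=(mn>150 if n!="bevel" else mn>165); m[245:]=0
    m=cv2.morphologyEx(m.astype(np.uint8),cv2.MORPH_CLOSE,np.ones((5,5),np.uint8))
    for p,s,c in blobs(m,120):
        if s[4]<8000: rep(f"white {np.round(c)} {s[4]}",cast(f,p,.025))
    br=(im[...,0]-im[...,2]>35)
    for p,s,c in blobs(br[:245],150): rep(f"brown {np.round(c)}",cast(f,p,.060))
f=d["bevel"]; g=f["frame"].min(2)
m=((g>165)&(np.hypot(*(np.mgrid[:400,:640]-np.array([98,328])[:,None,None]))<27)).astype(np.uint8)
q=cast(f,np.argwhere(m)[:,::-1],.033); print("disc",cv2.minEnclosingCircle((q*1000).astype(np.float32)),q.mean(0))
f=d["stage"]; g=f["frame"].max(2)
E
```

```text
== corner cam [ 0.653 -0.209  0.343]
white [35. 79.] 950 c [725.4 208. ] size [70.2 65.5] box [[690.0, 241.0], [691.0, 175.0], [761.0, 175.0], [760.0, 241.0]] fit 4.42
white [ 54. 178.] 1060 c [560.  201.7] size [166.6  82.7] box [[475.0, 240.0], [478.0, 158.0], [645.0, 163.0], [642.0, 246.0]] fit 6.52
white [168. 161.] 2222 c [609.8 -16.5] size [145.8  61.9] box [[541.0, -56.0], [591.0, -93.0], [678.0, 23.0], [629.0, 60.0]] fit 61.33
brown [81. 69.] c [711.3  65. ] size [44.6 39. ] box [[688.0, 46.0], [727.0, 40.0], [734.0, 84.0], [696.0, 90.0]] fit -46.37
brown [183. 233.] c [524.4 -59.8] size [27.2 17.2] box [[509.0, -54.0], [513.0, -71.0], [539.0, -65.0], [536.0, -49.0]] fit 21.02
== stage cam [0.654 0.191 0.343]
white [611. 166.] 1053 c [ 579.6 -217.5] size [169.  124.7] box [[493.0, -158.0], [497.0, -283.0], [666.0, -277.0], [662.0, -152.0]] fit 29.79
white [527. 175.] 1192 c [589.  -57.6] size [52.3 67.5] box [[550.0, -75.0], [616.0, -91.0], [628.0, -40.0], [562.0, -24.0]] fit 12.06
brown [407.  54.] c [707.9 113.7] size [39. 20.] box [[686.0, 111.0], [697.0, 95.0], [730.0, 11
[... 402 characters left out ...]
46.0], [478.0, 159.0], [644.0, 164.0], [642.0, 250.0]] fit 5.96
white [315.  98.] 3410 c [604.5 -24.7] size [162.1  74.8] box [[523.0, -62.0], [580.0, -111.0], [686.0, 12.0], [629.0, 61.0]] fit 65.67
white [495. 120.] 2263 c [ 579.9 -216.1] size [167.8 122.5] box [[494.0, -157.0], [498.0, -280.0], [666.0, -275.0], [662.0, -152.0]] fit 28.33
white [331. 218.] 272 c [474.1 -68.8] size [16.4 23.2] box [[464.0, -59.0], [468.0, -81.0], [484.0, -79.0], [481.0, -56.0]] fit -53.51
brown [329. 186.] c [516.8 -61.6] size [42.1 17.7] box [[495.0, -56.0], [497.0, -73.0], [539.0, -67.0], [536.0, -50.0]] fit 8.58
disc ((598.4370727539062, -47.148902893066406), 26.650354385375977) [ 0.59936123 -0.04815585]
```

```bash
cat >> h.py <<'E'
YAW=np.radians(1.5); RZ=R.from_euler("z",YAW).as_matrix()[:2,:2]
C=np.array([.6395,-.250]); S=np.array([.6185,.189])
def loc(o,p): return RZ.T@(np.asarray(p)[:2]-o)*1000
def glob(o,x,y): return o+RZ@np.array([x,y])/1000
def st():
    s=monitor.sense(); return f'{s["clock"]:.2f} p{np.round(s["position"],4)} F{np.round(s["contact_force"],1)} gap{s["finger_gap"]:.3f} gf{s["gripper_force"]:.0f}'
E
python3 - <<'E'
from h import *
q=quat(np.radians(9.0))
env.reach((.516,-.0615,.09),q); env.movel((.516,-.0615,.031),.1,frame=None); print(st())
env.close_gripper(40); print(st())
env.movel((.516,-.0615,.075),.1); print(st())
p=glob(C,-85-95,14); env.reach((*p,.075),quat(YAW)); env.hold(.2); print(st())
env.hold(.1); f=grab("wrist","w_held"); g=grab("top"); print(np.round(p,3))
a=f["frame"][...,::-1]; b=cv2.resize(g["frame"][150:300,290:480,::-1],(640,505)); cv2.imwrite("pics/m2.png",cv2.resize(np.vstack([a,b]),(424,600)))
E
```

```text
6.58 p[ 0.5166 -0.0617  0.0318] F[ 0.1 -0.1  0.6] gap1.000 gf0
7.18 p[ 0.5161 -0.0616  0.0312] F[-0.6 -0.7  2.3] gap0.219 gf41
7.78 p[ 0.5154 -0.0613  0.0743] F[-0.4 -0.7 -6.7] gap0.224 gf40
8.75 p[ 0.4595 -0.2398  0.0749] F[ 0.2 -0.5 -5.7] gap0.227 gf40
[ 0.459 -0.241]
```

View pics/m2.png

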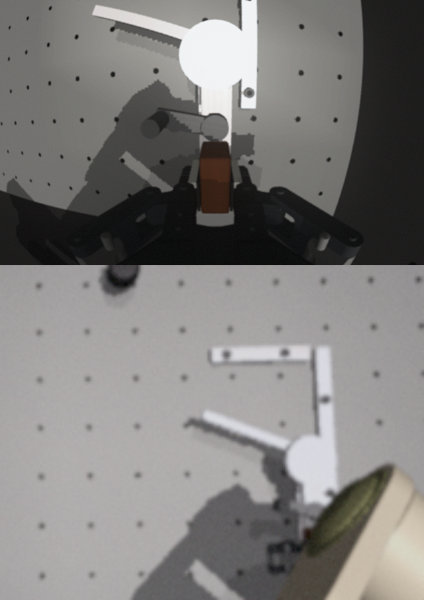

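The bevel is held straight, with its nose behind the corner, 14 mm off the ledge, and its blade clear of the cheek. Next I lower it, seat it on the ledge and slide it home.

```bash
python3 - <<'E'
from h import *
p=monitor.sense()["position"]
print(env.movel((p[0],p[1],.0312),.05,guard=4)); print(st())
p=monitor.sense()["position"]; t=glob(C,*(loc(C,p)+[0,-22]))
print(env.movel((*t,p[2]),.04,guard=3)); print(st(), loc(C,monitor.sense()["position"]))
p=monitor.sense()["position"]; l=loc(C,p)
t=glob(C,-85-8,l[1]+.3)
print(env.movel((*t,p[2]),.06,guard=6)); print(st(), loc(C,monitor.sense()["position"]))
E
```

```text
True
9.80 p[ 0.459  -0.2401  0.0312] F[-0.6  0.4  5.5] gap0.228 gf42
True
10.01 p[ 0.459  -0.2403  0.0312] F[-0.3  0.6  4.4] gap0.226 gf42 [-180.16360557   14.40582688]
True
10.23 p[ 0.459  -0.2403  0.0312] F[-0.4  0.6  4.5] gap0.227 gf41 [-180.19292112   14.40533732]
```

```bash
python3 - <<'E'
from h import *
p=monitor.sense()["position"]
env.movel((p[0],p[1],.0317),.05); print(st())
t=glob(C,*(loc(C,p)+[0,-22]))
print(env.movel((*t,.0317),.02,guard=4)); print(st(), loc(C,monitor.sense()["position"]))
E
```

```text
10.48 p[ 0.459  -0.2403  0.0315] F[-0.1  0.3 -2.9] gap0.221 gf40
True
11.18 p[ 0.459  -0.253   0.0312] F[-0.6  1.7  3.5] gap0.230 gf41 [-180.55384273    1.76448334]
```

```bash
python3 - <<'E'
from h import *
p=monitor.sense()["position"]
env.movel((p[0],p[1],.0321),.05); env.hold(.1);print(st())
t=glob(C,*(loc(C,p)+[0,-10]))
print(env.movel((*t,.0321),.02,guard=4)); print(st(), loc(C,monitor.sense()["position"]))
env.hold(.1); print(st(), loc(C,monitor.sense()["position"]))
E
```

```text
11.53 p[ 0.4588 -0.253   0.0319] F[ 0.5  1.1 -3.9] gap0.222 gf40
True
11.75 p[ 0.4586 -0.2529  0.0314] F[-0.1  0.2  0. ] gap0.230 gf41 [-180.93634238    1.8319219 ]
11.85 p[ 0.4585 -0.2529  0.0313] F[ 0.6 -0.3  1. ] gap0.228 gf41 [-180.98769303    1.83667593]
```

```bash
cat >> h.py <<'E'
def slide(o,target,z,axis,lim,step=2.,v=.03,log=True):
    "step in local mm towards target; stop when |local force change| on axis exceeds lim; z command trimmed for light contact"
    tgt=np.array(target,float); cmd=loc(o,monitor.sense()["position"])
    f0=RZ.T@monitor.sense()["contact_force"][:2]; hit=False
    while True:
        e=tgt-cmd; n=np.linalg.norm(e)
        if n<1e-3: break
        cmd=cmd+e*min(1,step/n); env.movel((*glob(o,*cmd),z),v,guard=14)
        s=monitor.sense(); F=RZ.T@s["contact_force"][:2]; fz=s["contact_force"][2]
        z+=np.clip((-2.5-fz)*.0001,-.0004,.0004)
        if log: print(np.round(cmd,1),np.round(loc(o,s["position"]),1),np.round(F,1),round(fz,1),round(z,4),round(s["clock"],2))
        if abs(F[axis])>lim: hit=True; break
    return hit,z,cmd
E
python3 - <<'E'
from h import *
l=loc(C,monitor.sense()["position"])
print(slide(C,(l[0],-6),.032,1,3.5))
E
```

```text
[-181.    -0.2] [-181.1    1.3] [1.6 8.3] -1.1 0.0319 12.1
(True, np.float64(0.03186422241132644), array([-1.80987693e+02, -1.63324072e-01]))
```

```bash
python3 - <<'E'
from h import *
l=loc(C,monitor.sense()["position"])
h,z,c=slide(C,(l[0]+1,1.6),.0319,0,9)
h,z,c=slide(C,(-141,1.6),z,0,6,step=10,v=.06)
if not h: h,z,c=slide(C,(-101,1.6),z,0,6,step=10,v=.06)
E
```

```text
[-180.1    1.6] [-180.4    1.8] [-0.8  2.6] -0.1 0.0317 12.35
[-170.4    1.8] [-170.     1.7] [3.3 2.4] -2.3 0.0316 12.66
[-160.4    1.7] [-160.1    1.7] [1.2 2.7] -2.0 0.0316 12.97
[-150.4    1.7] [-150.3    1.7] [1.5 3.1] 0.2 0.0313 13.29
[-141.     1.6] [-141.1    1.8] [-1.8  4.5] 3.4 0.0309 13.6
[-131.1    1.7] [-134.3    1.8] [4.7 0.3] 1.7 0.0305 13.81
[-121.1    1.7] [-130.9    1.8] [3.1 0.8] 3.0 0.0301 14.02
[-111.1    1.6] [-128.8    1.8] [1.8 1.1] 3.5 0.0297 14.22
[-101.1    1.6] [-127.7    1.8] [-0.6  0.5] 3.4 0.0293 14.43
[-101.     1.6] [-126.3    1.9] [0.5 1. ] 3.6 0.0289 14.64
```

```bash
sed -i 's/np.clip((-2.5-fz)/np.clip((fz+2.5)/' h.py; python3 - <<'E'
from h import *
p=monitor.sense()["position"]; env.movel((p[0],p[1],.032),.03); print(st())
l=loc(C,p)
h,z,c=slide(C,(-101,1.6),.032,0,6,step=8,v=.06)
E
```

```text
14.89 p[ 0.5129 -0.2514  0.0316] F[ 1.6  0.2 -1.2] gap0.228 gf41
[-118.6    1.8] [-118.6    1.9] [ 1.  -0.7] -3.7 0.0319 15.17
[-110.6    1.7] [-110.5    1.9] [1.4 0.4] -2.5 0.0319 15.45
[-102.6    1.6] [-102.5    1.8] [1.7 1.2] -4.5 0.0317 15.73
[-101.     1.6] [-101.5    1.9] [-4.6  3. ] -0.2 0.0319 15.98
```

```bash
python3 - <<'E'
from h import *
h,z,c=slide(C,(-78,1.5),.0319,0,6,step=2,v=.04)
env.hold(.1);print(h,st())
f=grab("wrist","w_home"); cv2.imwrite("pics/w_home_c.png",cv2.resize(f["frame"][0:260,100:500,::-1],(800,520)))
E
```

```text
[-99.5   1.8] [-99.6   1.9] [-3.   1.7] -1.0 0.032 16.23
[-97.5   1.8] [-97.4   1.9] [-1.7  1.7] -2.8 0.032 16.48
[-95.5   1.8] [-95.3   1.9] [-0.6  1.4] -4.0 0.0319 16.73
[-93.5   1.7] [-93.3   1.8] [-1.5  1.4] -3.0 0.0318 16.98
[-91.5   1.7] [-91.4   1.8] [-2.4  3.5] -2.5 0.0318 17.23
[-89.5   1.7] [-89.4   1.8] [-1.3  3.1] -2.0 0.0319 17.48
[-87.5   1.6] [-87.5   1.8] [-3.2  2.7] -2.4 0.0319 17.73
[-85.5   1.6] [-85.8   1.8] [-5.6  3.5] -1.7 0.0319 17.98
[-83.5   1.6] [-85.7   1.8] [-17.   3.] 4.7 0.0323 18.23
True 18.33 p[ 0.5538 -0.2504  0.0318] F[-17.9   2.9   5.2] gap0.230 gf42
```

View pics/w_home_c.png

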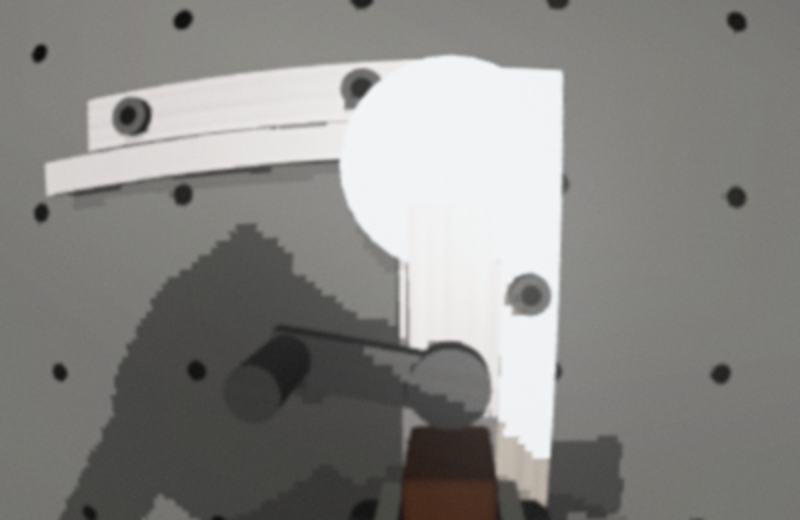

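The bevel is home: hub in the corner, blade lying parallel on the cheek, post at crop (255,390), still free. The press reached 17 N, so I ease it to a few newtons and then let go.

```bash
python3 - <<'E'
from h import *
z=.0318
for x in (-84.4,-84.9): env.movel((*glob(C,x,1.7),z),.03); print(st())
env.hold(.3); print(st()); 
p=monitor.sense()["position"]; print(loc(C,p))
env.release(); print(st()); env.movel((p[0],p[1],.085),.12)
B=loc(C,p)+[85,0]; np.save("B.npy",B); print(B)
g=grab("top"); cv2.imwrite("pics/t2.png",g["frame"][...,::-1])
for yd in (1.5,-10,-30,-60,-92):
    q=kinematics.ik((*glob(C,*(B+[-30,25])),.06),quat(np.radians(yd)));print(yd,None if q is None else np.round(q,2))
E
```

```text
18.63 p[ 0.5538 -0.2504  0.0318] F[-11.5   3.5   2.4] gap0.224 gf42
18.88 p[ 0.5538 -0.2504  0.0318] F[-7.7  2.9  0.4] gap0.228 gf41
19.18 p[ 0.5538 -0.2504  0.0318] F[-7.8  3.7  1.2] gap0.225 gf41
[-85.67784374   1.83627274]
19.83 p[ 0.5547 -0.2506  0.0318] F[-0.4  1.3 -0.2] gap0.997 gf0
[-0.67784374  1.83627274]
1.5 [-0.53  0.74  1.28 -0.    1.12  1.01]
-10 [-0.53  0.74  1.28 -0.    1.12  1.21]
-30 [-0.53  0.74  1.28 -0.    1.12  1.56]
-60 [-0.53  0.74  1.28 -0.    1.12  2.08]
-92 [-0.53  0.74  1.28 -0.    1.12  2.64]
```

```bash
cat >> h.py <<'E'
def fpose(B,a,d):
    "finger centre (local mm) and yaw for pushing the post at lever angle a from nose"
    t=np.array([np.sin(a),-np.cos(a)])
    return B+[-48,0]+36*np.array([np.cos(a),np.sin(a)])-d*t, YAW+np.arctan2(t[1],t[0])
def swing(a0,a1,d,z,lim,n=.12,v=.05):
    B=np.load("B.npy"); a=a0
    while a>a1:
        c,y=fpose(B,a,d); env.movel((*glob(C,*c),z),v,frame=quat(max(y,np.radians(-98))),guard=12)
        s=monitor.sense(); F=RZ.T@s["contact_force"][:2]; t=np.array([np.sin(a),-np.cos(a)])
        print(round(a,2),"F",np.round(F,1),"push",round(-F@t,1),"err",np.round(loc(C,s["position"])-c,1),round(s["clock"],2))
        if -F@t>lim: return a
        a-=n
    return a
E
python3 - <<'E'
from h import *
B=np.load("B.npy"); env.close_gripper(20)
c,y=fpose(B,1.4,28); env.reach((*glob(C,*c),.09),quat(y)); env.movel((*glob(C,*c),.053),.1); print(st())
c,y=fpose(B,1.4,20); env.movel((*glob(C,*c),.053),.05,guard=6); print(st())
print(swing(1.4,.45,16.5,.053,7))
f=grab("wrist"); g=grab("top"); 
cv2.imwrite("pics/m3.png",np.vstack([cv2.resize(f["frame"][...,::-1],(480,300)),cv2.resize(g["frame"][160:280,350:480,::-1],(480,300*0+300))]))
E
```

```text
22.10 p[ 0.5683 -0.2102  0.053 ] F[ 0.6 -0.1  0.2] gap-0.001 gf0
22.41 p[ 0.5765 -0.2111  0.0534] F[-0.2  0.7 -0.6] gap-0.002 gf0
1.4 F [-1.   0.5] push 1.0 err [0.1 0. ] 22.66
1.28 F [ 0.1 -1.1] push -0.4 err [-0.  0.] 22.93
1.16 F [-0.4 -0.1] push 0.4 err [-0.1 -0. ] 23.19
1.04 F [-0.7  0.7] push 1.0 err [-0.1 -0.1] 23.46
0.92 F [0.2 0.5] push 0.1 err [-0.1 -0.1] 23.73
0.8 F [-0.1  0.3] push 0.3 err [-0.1 -0.1] 23.99
0.68 F [-0.6  0.6] push 0.9 err [-0.  -0.1] 24.26
0.56 F [-0.4 -0.4] push -0.1 err [-0.1 -0. ] 24.52
0.4399999999999996
```

View pics/m3.png

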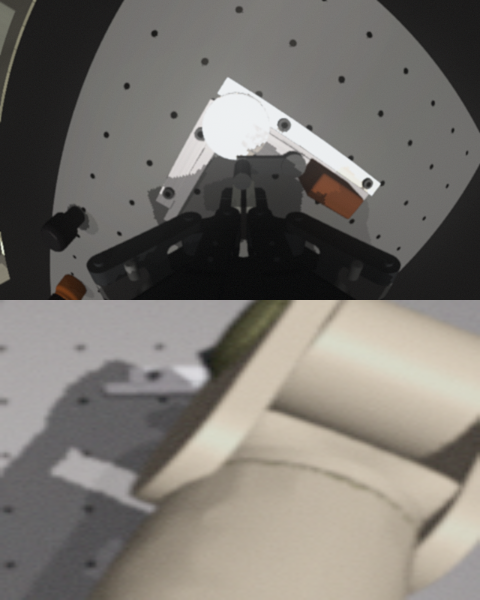

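The lever is following with low forces (post just ahead of the fingertips). The stock lies along the ledge and the blade along the cheek. The pale patch in the top crop is only a gap in the arm's shadow. I continue to the stop.

```bash
python3 - <<'E'
from h import *
a=swing(.44,.0,16.5,.053,7); 
a=swing(min(a,.02),-.45,16.5,.053,7,n=.05); print(a)
env.hold(.3); print(st())
f=grab("wrist"); cv2.imwrite("pics/w_lock.png",f["frame"][...,::-1])
E
```

```text
0.44 F [-0.7  1.2] push 1.4 err [-0.  -0.1] 24.89
0.32 F [0.8 0.5] push 0.2 err [-0.1  0. ] 25.16
0.2 F [-0.2  0.6] push 0.7 err [-0.1  0.1] 25.43
0.08 F [-0.7  1.5] push 1.6 err [-0.   0.1] 25.69
-0.04 F [0.2 0.9] push 0.9 err [-0.  0.] 25.96
-0.09 F [-0.4  5.2] push 5.1 err [-0.   0.5] 26.21
-0.14 F [-1.   6.4] push 6.2 err [0.1 0.7] 26.46
-0.19 F [-1.4  6.3] push 5.9 err [0.2 0.8] 26.71
-0.24 F [-2.3  7.9] push 7.1 err [0.1 1.2] 26.96
-0.24
27.26 p[ 0.6295 -0.2398  0.0536] F[-2.   8.2  7.4] gap0.000 gf5
```

View pics/w_lock.png

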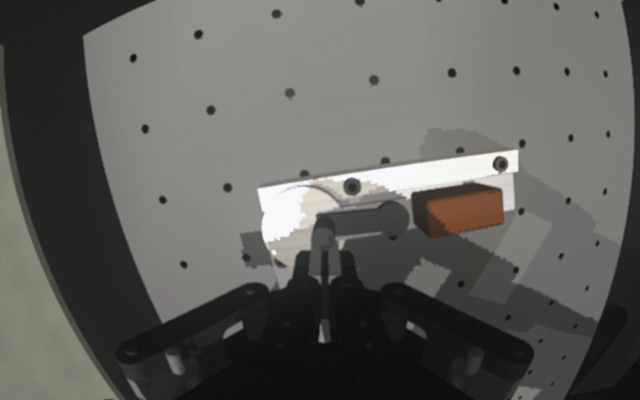

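The lever is fully over along the stock (post at (323,235), over the hub) and resting against the stop. I regrip, pull back slightly, lift and carry to the stage.

```bash
python3 - <<'E'
from h import *
B=np.load("B.npy"); p=monitor.sense()["position"]; l=loc(C,p)
env.movel((*glob(C,l[0],l[1]+8),.056),.08); q=glob(C,l[0],l[1]+8); env.movel((*q,.10),.15); env.release()
g=B+[-85,0]; env.reach((*glob(C,*g),.10),quat(YAW)); env.hold(.05)
f=grab("wrist","w_locked"); pickle.dump(f,open("locked.pkl","wb"))
env.movel((*glob(C,*g),.0318),.08); print(st()); env.close_gripper(40); print(st(),loc(C,monitor.sense()["position"]))
env.movel((*glob(C,*(g+[-4,.5])),.034),.05); print(st())
env.movel((*glob(C,*(g+[-6,3])),.09),.12); print(st())
t=glob(S,-85-95,14); env.reach((*t,.09),quat(YAW)); env.hold(.1); print(st())
f=grab("wrist","w_st"); cv2.imwrite("pics/w_st.png",f["frame"][...,::-1])
E
```

```text
31.50 p[ 0.5541 -0.2506  0.0323] F[ 0.6 -0.2 -0.2] gap0.997 gf0
32.11 p[ 0.5538 -0.2501  0.032 ] F[-0.6  2.7  2.8] gap0.225 gf40 [-85.62715263   2.15312407]
32.36 p[ 0.5491 -0.2499  0.0333] F[ 0.3  0.6 -5.4] gap0.220 gf39
32.98 p[ 0.5474 -0.2473  0.0893] F[-0.1  0.1 -5.1] gap0.227 gf39
34.76 p[0.4388 0.1976 0.09  ] F[-0.   0.1 -6.4] gap0.225 gf39
```

View pics/w_st.png

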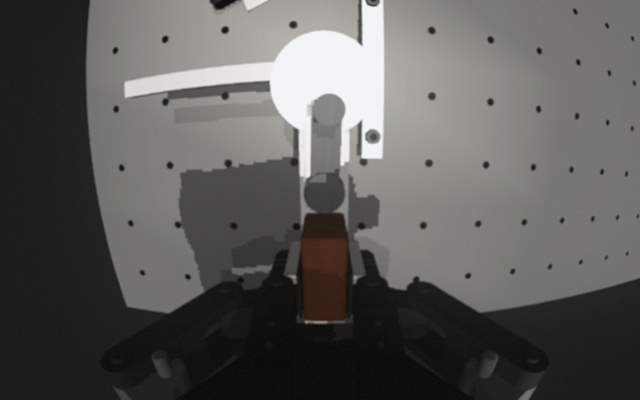

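The bevel is locked (lever along the stock) and held straight. The blade is square to it and well behind the fence. Next I lower it, seat it on the ledge and slide it in.

```bash
python3 - <<'E'
from h import *
p=monitor.sense()["position"]
print(env.movel((p[0],p[1],.0325),.06,guard=6)); print(st())
z=max(monitor.sense()["position"][2],.032)+.0002
h,z,c=slide(S,(-180,6),z,1,5,step=8,v=.05)
if not h: h,z,c=slide(S,(-180,-5),z,1,4,step=1,v=.03)
y=loc(S,monitor.sense()["position"])[1]; np.save("sy.npy",[y,z]); print(h,y,z)
E
```

```text
True
35.78 p[0.4383 0.1977 0.0319] F[-1.   0.6  7.8] gap0.227 gf41
[-180.    6.] [-179.8    5.5] [-0.1 -1.5] -2.2 0.0322 36.08
[-179.8    4.5] [-179.7    4.6] [0.2 0.8] -2.7 0.0322 36.33
[-179.8    3.5] [-179.8    3.6] [-0.1  2.4] -1.6 0.0323 36.58
[-179.8    2.5] [-179.9    2.5] [0.6 1.4] -2.8 0.0323 36.83
[-179.9    1.5] [-179.9    1.5] [-0.9  1.9] -2.9 0.0322 37.08
[-179.9    0.5] [-179.9    0.5] [-1.2  2.2] -2.0 0.0323 37.33
[-179.9   -0.5] [-179.9   -0.4] [0.3 3. ] -1.9 0.0323 37.58
[-179.9   -1.5] [-179.9   -0.7] [1.  9.5] -2.5 0.0323 37.83
True -0.688897495768593 0.03233900219030178
```

```bash
python3 - <<'E'
from h import *
y,z=np.load("sy.npy"); y-=.1
h,z,c=slide(S,(-110,y),z,0,8,step=8,v=.06)
if not h: h,z,c=slide(S,(-92,y),z,0,8,step=3,v=.05)
if not h: h,z,c=slide(S,(-78,y),z,0,7,step=1,v=.03)
env.hold(.2); print(h,z,st())
E
```

```text
[-171.9   -0.7] [-172.3   -0.3] [-1.2  6.2] -2.1 0.0324 38.12
[-163.9   -0.7] [-164.7   -0.2] [-2.7  6. ] -0.1 0.0326 38.4
[-155.9   -0.7] [-156.6   -0.2] [-2.4  7.4] -1.3 0.0327 38.68
[-147.9   -0.7] [-148.7   -0.2] [-2.9  6.6] -2.6 0.0327 38.97
[-139.9   -0.7] [-1.407e+02 -1.000e-01] [-2.2  7.4] -1.9 0.0328 39.25
[-131.9   -0.8] [-1.327e+02 -1.000e-01] [-2.1  8.3] -1.9 0.0329 39.53
[-123.9   -0.8] [-124.7   -0. ] [-2.7  7.3] -1.3 0.033 39.82
[-115.9   -0.8] [-117.   -0.] [-3.6  8.2] -1.3 0.0331 40.1
[-110.    -0.8] [-111.3   -0. ] [-4.1  7.8] -0.5 0.0333 40.35
[-1.083e+02 -1.000e-01] [-1.094e+02  1.000e-01] [-3.8  4.8] -2.4 0.0333 40.6
[-105.3   -0.3] [-1.065e+02  1.000e-01] [-2.5  5.1] -2.8 0.0333 40.85
[-102.3   -0.4] [-103.6    0. ] [-4.8  5.8] -2.8 0.0332 41.1
[-99.3  -0.5] [-100.7    0. ] [-4.7  6.5] -1.1 0.0334 41.35
[-96.3  -0.6] [-97.8   0. ] [-4.6  7. ] -2.3 0.0334 41.6
[-93.3  -0.7] [-94.9   0. ] [-5.5  6.9] -2.4 0.0334 41.85
[-92.   -0.8] [-94.   0.] [-7.5  7.6] -0.9 0.0336 42.1
[-93.  -0.] [-94.   0.] [-3.3  4.7] -6.7 0.0332 42.35
[-92.   -0.1] [-92.8   0. ] [-4.6  3.8] -4.7 0.0329 42.6
[-91.   -0.1] [-91.8   0.1] [-4.4  5.6] -2.8 0.0329 42.85
[-90.   -0.2] [-90.9   0. ] [-5.5  5. ] -2.5 0.0329 43.1
[-89.   -0.2] [-90.1   0. ] [-7.1  5. ] -1.8 0.033 43.35
True 0.032986260672343184 43.55 p[0.5285 0.1867 0.0325] F[-6.   5.3 -3.9] gap0.225 gf40
```

```bash
python3 - <<'E'
from h import *
h,z,c=slide(S,(-78,-.1),.0326,0,12,step=1,v=.03)
env.hold(.2); print(h,z,st(),loc(S,monitor.sense()["position"]))
f=grab("wrist","w_fin"); cv2.imwrite("pics/w_fin_c.png",cv2.resize(f["frame"][0:260,100:500,::-1],(800,520)))
E
```

```text
[-89.1   0. ] [-89.8   0.1] [-5.8  4.2] -1.8 0.0327 43.8
[-88.1   0. ] [-88.9   0.1] [-5.1  4.1] -1.0 0.0328 44.05
[-87.1  -0. ] [-88.    0.1] [-4.4  3.4] -2.5 0.0328 44.3
[-86.1  -0. ] [-87.   0.] [-5.3  3.6] -2.1 0.0329 44.55
[-85.1  -0. ] [-86.    0.1] [-5.5  3. ] -1.8 0.0329 44.8
[-84.1  -0. ] [-85.    0.1] [-5.6  3.9] -2.7 0.0329 45.05
[-83.1  -0. ] [-84.5   0.1] [-7.5  3.7] -0.6 0.0331 45.3
[-82.1  -0.1] [-84.5   0.1] [-13.7   3.5] 1.8 0.0335 45.55
True 0.03349763940477504 45.75 p[0.534  0.1869 0.0325] F[-13.1   2.9   1.2] gap0.232 gf40 [-8.45058044e+01  6.94664343e-02]
```

View pics/w_fin_c.png

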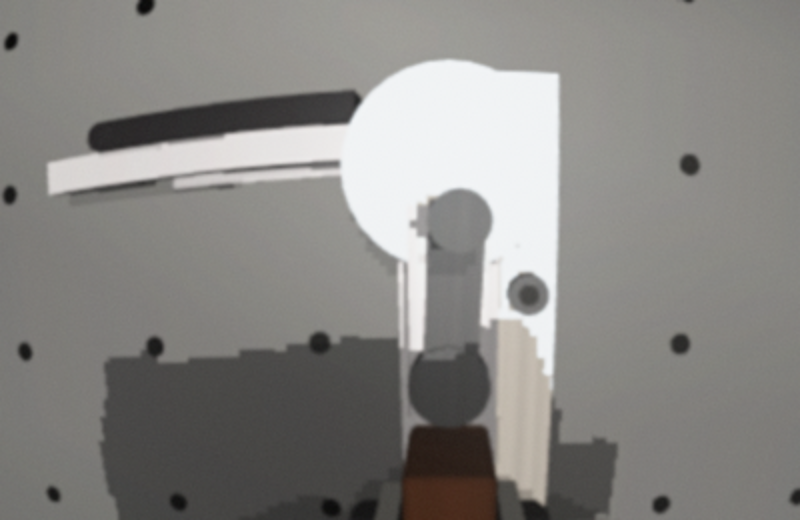

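The bevel is home on the stage: hub against the stop under the disc, blade flush on the black fence. The blade is in the same picture position as in the corner (tip (47,163) versus (45,165)). I ease off, let go and check.

```bash
python3 - <<'E'
from h import *
for x,z in ((-83.2,.0325),(-83.7,.032)): env.movel((*glob(S,x,0),z),.03); print(st())
env.hold(.2); p=monitor.sense()["position"]; print(st(),loc(S,p))
env.release(); env.movel((p[0],p[1],.10),.1)
env.hold(.2); f=grab("wrist","w_end"); im=f["frame"].astype(int)
m=(im[...,0]-im[...,2]>35); m[260:]=0
for q,s,c in blobs(m,150):
    w=cast(f,q,.060)*1000; print("brown",np.round(w.mean(0)),np.round(np.degrees(np.arctan2(*cv2.fitLine(w.astype(np.float32),cv2.DIST_L1,0,.1,.001).ravel()[1::-1])),2))
cv2.imwrite("pics/w_end_c.png",cv2.resize(f["frame"][0:260,100:500,::-1],(800,520)))
print(st())
E
```

```text
46.05 p[0.5339 0.1869 0.0324] F[-9.2  4.2  2. ] gap0.228 gf41
46.30 p[0.5339 0.1869 0.0322] F[-7.9  3.   2.2] gap0.228 gf41
46.50 p[0.5339 0.1869 0.0321] F[-8.4  3.1  2.7] gap0.227 gf41 [-8.46228605e+01  7.16476702e-02]
brown [537. 187.] 9.05
48.23 p[0.5337 0.1868 0.0995] F[-1.2 -0.1 -0.1] gap1.001 gf0
```

View pics/w_end_c.png

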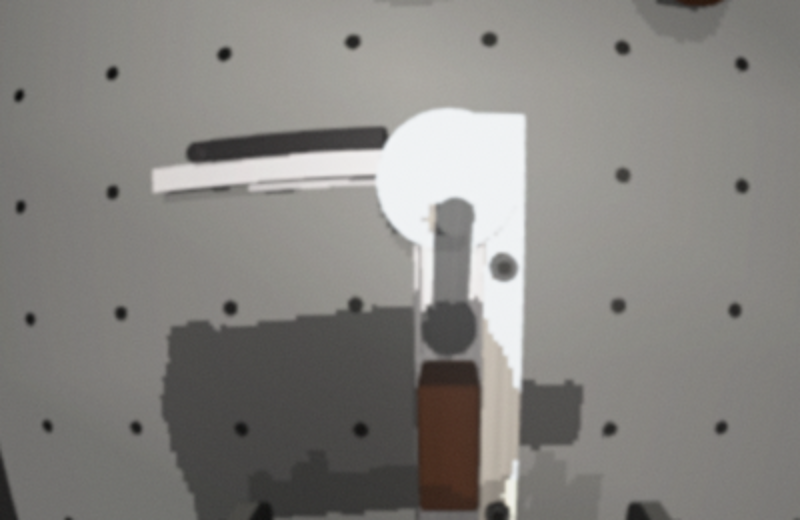

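The bevel sits free and home on the stage, with its stock parallel to the ledge, lever over (post at (455,215)) and blade flush on the fence. The gripper is clear.

```bash
python3 -c "
from h import *
print(job.hand_in())"
```

```text
the job is handed in; nothing more can be done
None
```

The job is handed in: the bevel was set and locked in the master corner, then slid home on the stage, where its blade set the fence; it was left there, let go, at about 48 of the 72 s, with the highest press I read about 18 N (limit 22 N); no verdict was shown.

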